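# Clear the labeller's plate and hold its tensioner open

## Robot

A 6-joint arm with a two-finger parallel gripper is mounted at the origin on the work surface. World frame = base frame: x ahead of the robot, y to its left, z up, the work surface at z = 0. Lengths are in m, angles in degrees, forces in N, time in s.
With the tool pointing down it reaches from about 0.35 to 0.875 m from the base axis. Payload 4.2 kg.
Tool frame: the origin (TCP) lies midway between the tips of the shut fingers; the grasp point (between the pads) lies 19 mm behind it; z points along the fingers, y is the line along which they close (so a half turn about z gives the same grasp; the last joint's range is limited). The gripper opens to 87 mm and grips with 3 to 60 N. Pads are 19 mm wide; open, the fingers measure 117 mm over their backs; the gripper's body (75 mm by 190 mm) begins 51 mm behind the grasp point.
Start: joints at [-51.073, 22.042, 0.453, 0, -68.411, -14.817], TCP at [0.255, -0.57, 0.223] pointing down, gripper open.
Joint ranges: [-179.83, 179.83], [-69.29, 118.12], [-61.27, 80.66], [-181.25, 117.63], [-171.15, -9.14], [-177.46, 177.46]. Speed limits (degrees/s): [159.86, 159.86, 180, 180, 180, 180].

## Interface

Orientations are given as a 3x3 rotation matrix whose columns are the frame's x, y, z axes.
In Python, from station import sense, capture, camera_params, finish_job gives the robot as it stands.
- The arm moves only by the tool drive_tool, never from a script. Its argument "rows" is a list of rows, each an object of numbers: "tx", "ty", "tz": the shift along the tool's x, y, z in cm; "ax", "ay", "az": the turn, a rotation vector about the tool's x, y, z in rad; "claw": the finger opening in cm, from 0 to 8.7. In form: [{"tx": .., "ty": .., "tz": .., "ax": .., "ay": .., "az": .., "claw": ..}, ...]. A call has 1 to 10 rows; each row shifts and turns the commanded pose from where the row before left it, along the tool's axes as they then stand; what a row does not reach is not made up. A row lasts 1/12 s, in which the tool goes at most 41.7 mm and 7.16 degrees, less where a joint would pass 70% of its speed; a pose out of reach is approached as far as the arm can. A call with a gripper value outside its range is refused whole. The fingers move at their own pace and stop on an object; the grip force is fixed at half the most. Time passes only in rows, so rows that do not move let the fingers close. It gives the time, the measured TCP pose, the force, the opening and the grip force at its end, in the units of the state.
- sense(): the state, without advancing time (a new reading comes with each control period).
- capture(name): name is "scene" or "top" or "wrist"; returns (picture, depth): 400x640x3 uint8, red, green, blue; 400x640 float32, m along the optical axis (not along the pixel's ray), 0 where there is no reading.
- camera_params(name): a dict with "intrinsics" (3x3 intrinsics, pixels), "k1" (the pictures are not rectified: a ray, as slopes to the right and down, at radius r is drawn at 1 + k1 r^2 times it, then the intrinsics apply), "R" (3x3) and "t" (3): a world point X has camera coordinates R X + t; the wrist camera has in their place "tool_from_camera" (4x4, takes a point from camera to tool coordinates, whose origin is the TCP and whose axes are the flange's). Camera axes: x right, y down, z forward; pixel columns grow to the right and rows downward; lengths in m; the calibration is good to about 2 mm. A picture is of the moment at which its call begins: read the wrist's pose just before it. camera_params takes no time and is no camera call.
- finish_job(): hands the job in; it is judged then, once.
The state is a dict: "time_s": time; "joints": joint angles; "joint_velocities": joint speeds; "effort": joint torques, N m; "tcp_pos": TCP position; "ee_rot": TCP orientation; "wrist_force": force on the tool from outside, world axes, zero at the start; "moment": the same for the moment, N m; "gripper_width": opening from 0.0 (shut) to 1.0 (fully open); "gripper_force": force on a finger pad.
Only numpy, scipy, OpenCV 4.12 (cv2) and the standard library are available. Lean on these libraries where they do the work, as an engineer would, in place of code of your own. Each camera call takes 0.05 s, during which the arm holds its last target. There are 200 camera calls.

## Task

Get the bottle labeller ready for a new label strip: pick up the scraper block and wipe the three white plaster chips off the dark steel plate onto the table with it (never pushing them with the gripper), then stand the scraper upright on the table, off the plate, and let go of it. Then push the orange roller of the sprung tensioner arm back, away from the wiped end of the plate, past the click of its ratchet and clearly farther than where the pawl would catch it, and finish while still holding it pressed back there, so that the gripper and not the pawl bears the spring. Leave the two amber bottles and the jar where they stand.

Things in the scene. Friction and masses are not known exactly. Their poses are not given: they have to be found in the camera images.
- labeller: bench labeller, fixed: dark steel plate 200 (x) x 340 (y) x 14 mm high; origin at the centre of its underside on the table, z up. Its -y end (y below -30 mm) is bare but for the chips (within x +-58, y -145 to -45); free to wipe over the -y edge. Other fixed parts: pawl guide x 45 to 90, y 130 to 170, 46 high; guide roller x 88, y 8, 64 high; reel beyond the +x edge, x 165, y -30, 72 high
- pivot (a point): top of the tensioner's upright pivot post (black cap 34 mm wide), 80 mm above the table, at x 75, y 80 mm in the labeller's frame
- tensioner (a joint): tensioner arm angle, rad: 0 at its rest stop (start), growing as the roller is pushed back (clockwise from above). The tooth clicks past the red pawl at about 0.5; let go, the arm springs back to about 0.5, where the pawl catches it. Keep it above 0.58, e.g. 0.70; hard stop 0.85. Push at the roller: 3.5 N at the start, 7 N at 0.7, some 2 N more at the click
- roller: upright, freely turning orange roller, 26 mm diameter, on the free end of the blue tensioner arm; origin at its centre, 74 mm above the table (spans 42 to 106, pin to 110; the arm under it 30 to 42). It swings on a 110 mm radius about the pivot, from about (-25, 34) mm to, fully back, (-22, 131) mm in the labeller's frame: mostly along the labeller's +y
- pawl_knob (a point): small red knob on the pawl slider, 10 mm diameter, 18 mm high; this point at its foot, 42 mm above the table; moves out (labeller +y) about 7 mm as the ratchet tooth passes and snaps back. Need not be touched
- chip0: a loose white plaster chip, a flat block about 24 x 20 x 10 mm (11 g), lying flat on the labeller's plate at the start; origin at its centre
- chip1: a loose white plaster chip, a flat block about 24 x 20 x 10 mm (11 g), lying flat on the labeller's plate at the start; origin at its centre
- chip2: a loose white plaster chip, a flat block about 24 x 20 x 10 mm (11 g), lying flat on the labeller's plate at the start; origin at its centre
- scraper: scraper block; origin at its centre (half-way up, 37.5 mm above its underside), standing upright on the table at the start. Green foot 120 (its x) x 30 (its y) x 28 mm high, on it a wooden grip 80 (x) x 24 (y) mm up to 75 mm above the underside. Wipe with the long green side. z up; about 160 g
- bottle0: amber dropper bottle, 37 mm diameter, 109 mm high; origin at the centre of its underside; a bystander
- bottle1: amber dropper bottle, 37 mm diameter, 109 mm high; origin at the centre of its underside; a bystander
- jar: amber glass jar with steel lid, 66 mm diameter, 76 mm high; origin at the centre of its underside; a bystander
Mind the look-alikes: they are no part of the job. Several things look just like the scraper: the one meant starts nearest to the robot's base.

How it is judged:
By the outcome, as a careful person would: the job done as asked, in the order asked, and still so for the second after the job is handed in, while the arm keeps its last pose, push and grip.
It also fails if it takes over 72 s, if anything falls off the work surface, if the arm or the gripper's body presses on something with over 40 N, if the wrist force passes 120 N, or if a joint passes its speed limit or range.

## Working session

There is one attempt and no reset: what is moved stays moved. The work goes in short steps, Python scripts to look and compute and a tool call to move; the robot and the scene stay as the last step left them, time stands still between calls to the robot, and variables do not carry over. Pictures are saved under pics/ and viewed, at most 10 in all, crops included, and the job is handed in when it is done.

Besides the shell and the picture viewer there is one more tool, called after "Request:" by a JSON object that holds its "op" and its "data", one argument or row to a line. drive_tool: Moves the arm, as the interface text tells. Its arguments: {"type":"object","properties":{"rows":{"type":"array"}},"required":["rows"]}

```bash
mkdir -p pics; ls; python3 - <<'E'
from station import *
import cv2,numpy as np
np.set_printoptions(precision=4,suppress=True)
s=sense();print(s['time_s'],s['tcp_pos'],s['ee_rot'],s['gripper_width'])
for n in("top","scene"):
    p,d=capture(n);cv2.imwrite(f'pics/{n}0.png',p[:,:,::-1]);np.savez(f'{n}0.npz',p=p,d=d);c=camera_params(n);print(n,c)
print(camera_params("wrist"))
E
```

```text
pics
0.0 [ 0.2551 -0.5699  0.2215] [[-0.9128 -0.4083 -0.001 ]
 [-0.4083  0.9128  0.0019]
 [ 0.0001  0.0021 -1.    ]] 0.9993905308605759
top {'intrinsics': array([[480.7627,   0.    , 317.3325],
       [  0.    , 480.7627, 195.6195],
       [  0.    ,   0.    ,   1.    ]]), 'k1': 0.040962174869275836, 'R': array([[ 0.0284, -0.9996,  0.0008],
       [-0.9844, -0.0281, -0.1737],
       [ 0.1737,  0.0041, -0.9848]]), 't': array([0.0082, 0.6049, 1.12  ])}
scene {'intrinsics': array([[512.2283,   0.    , 316.1328],
       [  0.    , 512.2283, 197.7639],
       [  0.    ,   0.    ,   1.    ]]), 'k1': -0.039703193230601404, 'R': array([[-0.4768,  0.8789, -0.0107],
       [ 0.5259,  0.2755, -0.8047],
       [-0.7043, -0.3893, -0.5936]]), 't': array([ 0.2802, -0.2305,  1.767 ])}
{'intrinsics': array([[316.2188,   0.    , 316.2129],
       [  0.    , 316.2188, 201.8844],
       [  0.    ,   0.    ,   1.    ]]), 'k1': -0.016983746813638168, 'tool_from_camera': array([[ 0.0011, -0.962 , -0.2729,  0.0743],
       [ 1.    ,  0.0012, -0.0005, -0.0006],
       [ 0.0008, -0.2729,  0.962 , -0.1614],
       [ 0.    ,  0.    ,  0.    ,  1.    ]])}
```

View pics/top0.png

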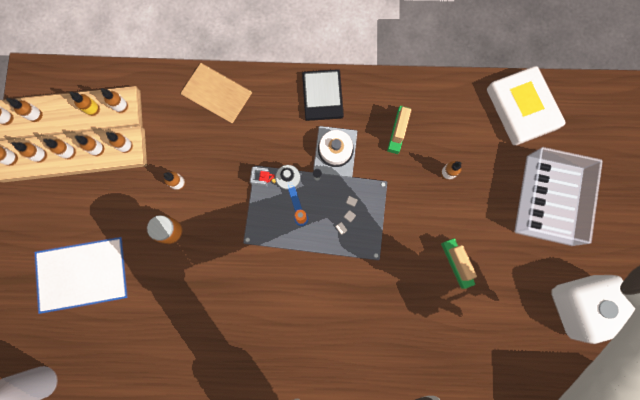

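View pics/scene0.png

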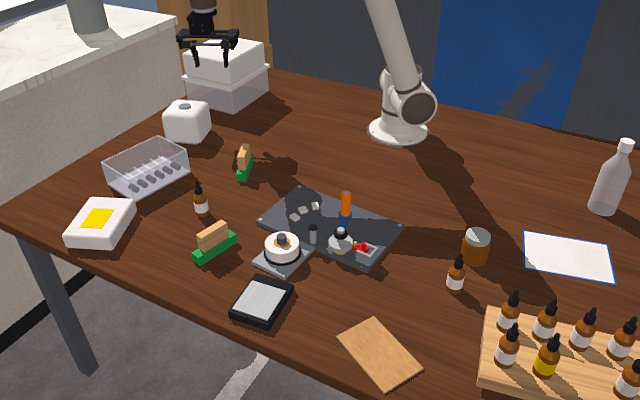

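The top view shows two scraper look-alikes, A at (459,263) and B at (400,129). The base sits near (320,455), so A is nearest and is the one meant. Chips are at (352,201), (350,216) and (341,228), the roller at (300,215), the pivot at (287,175), the jar at (164,229), and the bottles at (175,181) and (452,170).

```bash
cat > h.py <<'E'
import cv2,numpy as np
from station import *
np.set_printoptions(precision=4,suppress=True)
def pose(n,s=None):
    c=camera_params(n)
    if n!="wrist": R=np.array(c['R']).T; return c,R,-R@np.array(c['t'])
    s=s or sense(); T=np.array(c['tool_from_camera']); R=np.array(s['ee_rot'])
    return c,R@T[:3,:3],R@T[:3,3]+np.array(s['tcp_pos'])
def cast(n,uv,z,s=None):
    c,R,o=pose(n,s); uv=np.float64(uv).reshape(-1,1,2)
    q=cv2.undistortPoints(uv,c['intrinsics'],np.array([c['k1'],0,0,0.])).reshape(-1,2)
    # k1 model: distorted = (1+k1 r^2)*ray
    d=np.c_[q,np.ones(len(q))]@R.T
    return o+d*((z-o[2])/d[:,2])[:,None]
def cloud(n,d,s=None):
    c,R,o=pose(n,s); h,w=d.shape; u,v=np.meshgrid(np.arange(w),np.arange(h))
    q=cv2.undistortPoints(np.float64(np.stack([u,v],-1)).reshape(-1,1,2),c['intrinsics'],np.array([c['k1'],0,0,0.])).reshape(-1,2)
    return ((np.c_[q,np.ones(len(q))]*d.reshape(-1,1))@R.T+o).reshape(h,w,3)
def blobs(m,amin=15):
    n,l,st,ce=cv2.connectedComponentsWithStats(np.uint8(m))
    return [(l==i) for i in range(1,n) if st[i,4]>=amin]
E
python3 - <<'E'
from h import *
f=np.load('top0.npz');p,d=f['p'],f['d']
P=cloud('top',d);hsv=cv2.cvtColor(p,cv2.COLOR_RGB2HSV);H,S,V=cv2.split(hsv)
def rect(X):
    r=cv2.minAreaRect(np.float32(X[:,:2]*1000));return np.round(r[0],1),np.round(r[1],1),round(r[2],1)
for x0,y0,x1,y1,nm in((435,230,485,295,'A'),(380,100,420,155,'B')):
    w=np.zeros(H.shape,bool);w[y0:y1,x0:x1]=1
    X=P[w&(P[...,2]>.015)&(P[...,2]<.1)]; print(nm,'all',rect(X),X[:,2].max())
    X=P[w&(P[...,2]>.066)&(P[...,2]<.085)]; print(nm,'grip top',rect(X),np.median(X[:,2]),len(X))
    X=P[w&(H>45)&(H<85)&(S>90)&(P[...,2]>.02)]; print(nm,'green',rect(X),np.median(X[:,2]),len(X))
w=np.zeros(H.shape,bool);w[165:270,235:395]=1
m=w&(P[...,2]>.008)&(P[...,2]<.018); X=P[m];print('plate',rect(X),np.median(X[:,2]))
# chips
w=np.zeros(H.shape,bool);w[190:240,325:370]=1
for b in blobs(w&(V>110)&(P[...,2]>.015)):
    X=P[b];v,u=np.nonzero(b);print('chip',u.mean(),v.mean(),cast('top',[[u.mean(),v.mean()]],.024)[0],np.median(X[:,2]),rect(X))
for b in blobs((H<14)&(S>170)&(V>110)&(P[...,2]>.06)&(P[...,2]<.13),5):
    X=P[b];print('orange',X.mean(0),X[:,2].max(),len(X),np.argwhere(b).mean(0))
# big crops
c=p[225:300,420:500];cv2.imwrite('pics/cropA.png',cv2.resize(c[:,:,::-1],None,fx=7,fy=7,interpolation=cv2.INTER_CUBIC))
c=p[160:265,235:395];cv2.imwrite('pics/cropL.png',cv2.resize(c[:,:,::-1],None,fx=5,fy=5,interpolation=cv2.INTER_CUBIC))
E
```

```text
A all (array([ 452.3, -321.2]), array([122.3,  32. ]), 24.4) 0.08112398032592805
A grip top (array([ 453.1, -322.5]), array([81.8, 27.7]), 23.1) 0.07434985529195126 395
A green (array([ 401.4, -169.4]), array([120.2, 360.4]), 18.7) 0.027178883750328287 284
B all (array([ 789.8, -176.7]), array([ 29.7, 119.7]), 77.6) 0.08077175982720819
B grip top (array([ 789.3, -178.3]), array([24.5, 81.1]), 76.2) 0.07497866552663557 311
B green (array([ 789.9, -176.8]), array([ 29.7, 119.5]), 77.6) 0.027555657635576325 168
plate (array([586.4,  30.7]), array([350.9, 234.4]), 83.8) 0.013805053191015881
chip 351.3421052631579 200.67105263157896 [ 0.5991 -0.0597  0.024 ] 0.02393398176710282 (array([599. , -59.5]), array([24.6, 18.5]), 67.4)
chip 365.52 200.48 [ 0.6006 -0.095   0.024 ] 0.01658809739081102 (array([602.1, -96.4]), array([25.8, 13.4]), 39.2)
chip 349.6024096385542 215.710843373494 [ 0.5612 -0.056   0.024 ] 0.02318408739686384 (array([561.4, -56.6]), array([22.3, 22.5]), 55.1)
chip 341.1111111111111 227.74074074074073 [ 0.5306 -0.0355  0.024 ] 0.02353200688281243 (array([530.7, -35.5]), ar
[... 552 characters left out ...]
0.0905] 0.10360337858911484 76 [144.5395  89.0263]
orange [0.6971 0.6392 0.0906] 0.10251850482109703 83 [147.1205  59.9157]
orange [0.6848 0.7108 0.0901] 0.10022407048052373 76 [151.2237  28.4605]
orange [0.6812 0.7734 0.0891] 0.09259280408512116 13 [152.       1.3077]
orange [0.6697 0.7771 0.0819] 0.08914931217989253 9 [157.4444   1.    ]
orange [ 0.672  -0.3065  0.063 ] 0.0665301589019307 19 [171.3684 454.5263]
orange [0.6519 0.1607 0.0615] 0.06353122937621358 7 [174.2857 262.4286]
orange [0.6319 0.3746 0.0632] 0.06991537223198607 29 [179.6552 173.5862]
orange [0.6266 0.388  0.0636] 0.06662440340567977 5 [181.6 167.8]
orange [0.5459 0.0629 0.1003] 0.11162555230439786 81 [216.3951 300.4815]
```

View pics/cropA.png

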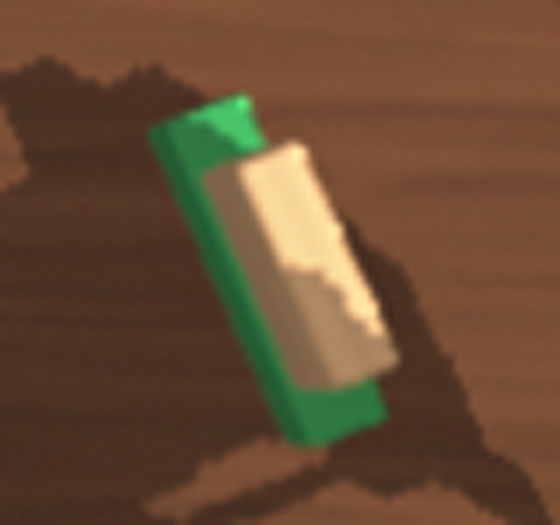

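View pics/cropL.png

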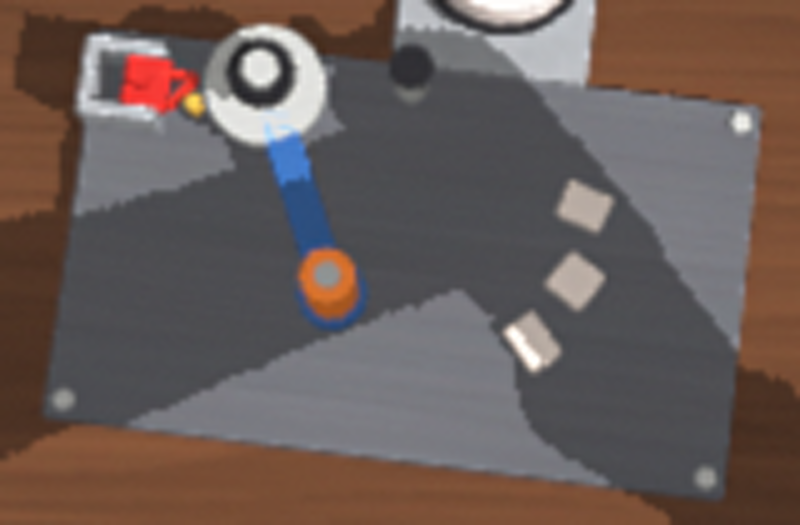

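The crop confirms A stands upright, with its green foot on the table and the wooden grip on top. The labeller crop shows plate corners near (762,105), (723,498), (45,415) and (85,33) at 5x. Next I'll work out the labeller frame and the moves.

```bash
cat >> h.py <<'E'
def Lab():
    import json;o,y=json.load(open('lab.json'));return np.array(o),y
def w2l(X):
    o,y=Lab();c,s=np.cos(y),np.sin(y);return (np.atleast_2d(X)[:,:2]-o)@np.array([[c,-s],[s,c]])
def l2w(X):
    o,y=Lab();c,s=np.cos(y),np.sin(y);return np.atleast_2d(X)[:,:2]@np.array([[c,s],[-s,c]])+o
E
python3 - <<'E'
from h import *
import json
px=np.array([[762,105],[723,498],[45,415],[85,33]])/5+[235,160]
C=cast('top',px-.4,.014)[:,:2]
M=np.array([[100,-170],[-100,-170],[-100,170],[100,170]])/1000
print(C,[np.linalg.norm(C[i]-C[i-1]) for i in range(4)])
Cc=C-C.mean(0);a=np.arctan2((M[:,0]*Cc[:,1]-M[:,1]*Cc[:,0]).sum(),(M*Cc).sum())
json.dump([C.mean(0).tolist(),a],open('lab.json','w'));print('origin',C.mean(0),'yaw',np.degrees(a))
print('resid',w2l(C)-M)
print('chips',w2l([[.5991,-.0597],[.5612,-.056],[.5306,-.0355]])*1000)
print('roller',w2l(cast('top',[[300.3,214.5]],.108))*1000,'pivot',w2l(cast('top',[[235+262/5-.4,160+70/5-.4]],.08))*1000,'scraperA',w2l([[.4525,-.3218]])*1000)
print('wipe start,end',l2w([[0,-.012],[0,-.205]]))
s=sense();R=np.array(s['ee_rot']);g=np.array([.4525,-.3218,.0375])
for z in(.14,.039):g[2]=z;print('tool delta cm',R.T@(g-s['tcp_pos'])*100)
E
```

```text
[[ 0.6549 -0.1498]
 [ 0.4568 -0.1312]
 [ 0.488   0.2047]
 [ 0.6825  0.1951]] [np.float64(0.345980877526735), np.float64(0.19905154815222648), np.float64(0.3372962992462657), np.float64(0.19478176162618463)]
origin [0.5706 0.0297] yaw -4.72936887872031
resid [[-0.0011 -0.0019]
 [-0.0001  0.0003]
 [ 0.0033 -0.0024]
 [-0.002   0.0041]]
chips [[ 35.822  -86.7337]
 [ -2.254  -86.1711]
 [-34.44   -68.2639]]
roller [[-23.8992  31.6392]] pivot [[74.6163 76.3424]] scraperA [[ -88.6689 -360.0284]]
wipe start,end [[ 0.5696  0.0177]
 [ 0.5536 -0.1746]]
tool delta cm [-28.1556  14.5779   8.1813]
tool delta cm [-28.1569  14.5581  18.2813]
```

Request:
{"op": "drive_tool", "data": {
  "rows": [
    {"tx": -2.0,"ty": 1.0,"claw": 5.0},
    {"tx": -3.0,"ty": 1.5,"claw": 5.0},
    {"tx": -3.3,"ty": 1.7,"claw": 5.0},
    {"tx": -3.3,"ty": 1.7,"claw": 5.0},
    {"tx": -3.3,"ty": 1.7,"claw": 5.0},
    {"tx": -3.3,"ty": 1.7,"claw": 5.0},
    {"tx": -3.3,"ty": 1.7,"claw": 5.0},
    {"tx": -3.0,"ty": 1.5,"claw": 5.0},
    {"tx": -2.5,"ty": 1.3,"claw": 5.0},
    {"tx": -1.16,"ty": 0.76,"claw": 5.0}
  ]
}}

```text
invalid input at $.rows[0]: expected keys tx, ty, tz, ax, ay, az, claw
```

Request:
{"op": "drive_tool", "data": {
  "rows": [
    {"tz": 2,"claw": 5.0},
    {"tz": 3,"claw": 5.0},
    {"tz": 3,"claw": 5.0},
    {"claw": 5.0},
    {"claw": 5.0}
  ]
}}

```text
invalid input at $.rows[0]: expected keys tx, ty, tz, ax, ay, az, claw
```

```bash
python3 - <<'E'
from h import *
import json
C=np.array([[.6549,-.1498],[.4568,-.1312],[.488,.2047]]);M=np.array([[100,-170],[-100,-170],[-100,170]])/1000
Cc=C-C.mean(0);Mc=M-M.mean(0);a=np.arctan2((Mc[:,0]*Cc[:,1]-Mc[:,1]*Cc[:,0]).sum(),(Mc*Cc).sum())
c,s_=np.cos(a),np.sin(a);o=(C-M@np.array([[c,s_],[-s_,c]])).mean(0)
json.dump([o.tolist(),a],open('lab.json','w'));print(o,np.degrees(a),w2l(C)-M)
print(w2l([[.5991,-.0597],[.5612,-.056],[.5306,-.0355]])*1000,'roller',w2l(cast('top',[[300.3,214.5]],.108))*1000,'pivot',w2l(cast('top',[[287,173.6]],.08))*1000)
s=sense();print(s['time_s'],s['tcp_pos'],s['ee_rot'][0],s['gripper_width'],s['wrist_force'])
p,d=capture('wrist');cv2.imwrite('pics/w1.png',p[:,:,::-1])
P=cloud('wrist',d,s)
m=(np.abs(P[...,2]-.074)<.005)&(np.linalg.norm(P[...,:2]-[.4525,-.322],axis=-1)<.07)
r=cv2.minAreaRect(np.float32(P[m][:,:2]*1000));print(r,m.sum(),np.median(P[m][:,2]))
E
```

```text
[0.5716 0.0279] -5.287852296960058 [[-0.0007  0.0007]
 [ 0.0003  0.001 ]
 [ 0.0004 -0.0017]]
[[ 35.411  -84.7173]
 [ -2.6687 -84.5259]
 [-35.0277 -66.9332]] roller [[-25.4611  33.0679]] pivot [[72.6139 78.7292]]
0.1 [ 0.2551 -0.57    0.2216] [-0.9128 -0.4083 -0.0009] 1.0036625468950306 [ 0.7352 -0.2608 -0.2553]
((0.0, 0.0), (0.0, 0.0), 0.0) 0 nan
  return _methods._mean(a, axis=axis, dtype=dtype,
  ret = ret.dtype.type(ret / rcount)
```

Labeller fit is now good: the roller reads (-25.5,33) against a nominal (-25,34). Each row needs all seven keys.

Request:
{"op": "drive_tool", "data": {
  "rows": [
    {"tx": -2.0,"ty": 1.0,"tz": 0,"ax": 0,"ay": 0,"az": 0,"claw": 5},
    {"tx": -3.0,"ty": 1.5,"tz": 0,"ax": 0,"ay": 0,"az": 0,"claw": 5},
    {"tx": -3.3,"ty": 1.7,"tz": 0,"ax": 0,"ay": 0,"az": 0,"claw": 5},
    {"tx": -3.3,"ty": 1.7,"tz": 0,"ax": 0,"ay": 0,"az": 0,"claw": 5},
    {"tx": -3.3,"ty": 1.7,"tz": 0,"ax": 0,"ay": 0,"az": 0,"claw": 5},
    {"tx": -3.3,"ty": 1.7,"tz": 0,"ax": 0,"ay": 0,"az": 0,"claw": 5},
    {"tx": -3.3,"ty": 1.7,"tz": 0,"ax": 0,"ay": 0,"az": 0,"claw": 5},
    {"tx": -3.0,"ty": 1.5,"tz": 0,"ax": 0,"ay": 0,"az": 0,"claw": 5},
    {"tx": -2.5,"ty": 1.3,"tz": 0,"ax": 0,"ay": 0,"az": 0,"claw": 5},
    {"tx": -1.16,"ty": 0.96,"tz": 0,"ax": 0,"ay": 0,"az": 0,"claw": 5}
  ]
}}

```text
time_s: 0.98
tcp_pos: [0.4539, -0.3184, 0.2223]
ee_rot: [[-0.912, -0.411, 0.0], [-0.411, 0.912, 0.0], [-0.0, 0.0, -1.0]]
wrist_force: [-0.1, -1.1, -0.2]
gripper_width: 0.575
gripper_force: 0.0
```

Request:
{"op": "drive_tool", "data": {
  "rows": [
    {"tx": 0,"ty": 0,"tz": 2,"ax": 0,"ay": 0,"az": 0,"claw": 5},
    {"tx": 0,"ty": 0,"tz": 3,"ax": 0,"ay": 0,"az": 0,"claw": 5},
    {"tx": 0,"ty": 0,"tz": 3,"ax": 0,"ay": 0,"az": 0,"claw": 5},
    {"tx": 0,"ty": 0,"tz": 0,"ax": 0,"ay": 0,"az": 0,"claw": 5},
    {"tx": 0,"ty": 0,"tz": 0,"ax": 0,"ay": 0,"az": 0,"claw": 5}
  ]
}}

```text
time_s: 1.4
tcp_pos: [0.4512, -0.3205, 0.1415]
ee_rot: [[-0.913, -0.409, -0.004], [-0.409, 0.913, 0.001], [0.003, 0.002, -1.0]]
wrist_force: [0.2, -0.7, 0.6]
gripper_width: 0.574
gripper_force: 0.0
```

```bash
python3 - <<'E'
from h import *
s=sense();print(s['time_s'],s['tcp_pos'],s['ee_rot'][0],s['gripper_width'],s['wrist_force'])
p,d=capture('wrist')
P=cloud('wrist',d,s)
m=(np.abs(P[...,2]-.074)<.005)&(np.linalg.norm(P[...,:2]-[.4525,-.322],axis=-1)<.07)
r=cv2.minAreaRect(np.float32(P[m][:,:2]*1000));print(r,m.sum(),np.median(P[m][:,2]))
R=np.array(s['ee_rot']);print('grip centre in tool cm',R.T@(np.array([r[0][0]/1e3,r[0][1]/1e3,.041])-s['tcp_pos'])*100)
E
```

```text
1.4 [ 0.4512 -0.3205  0.1415] [-0.9126 -0.4088 -0.004 ] 0.5739482956391317 [ 0.2391 -0.731   0.6391]
((452.2981262207031, -323.7490539550781), (79.11670684814453, 23.923988342285156), 23.204492568969727) 3072 0.07389268672743546
grip centre in tool cm [-0.0048 -0.3685 10.0474]
```

Request:
{"op": "drive_tool", "data": {
  "rows": [
    {"tx": 0,"ty": -0.3,"tz": 2,"ax": 0,"ay": 0,"az": 0,"claw": 5},
    {"tx": 0,"ty": 0,"tz": 3,"ax": 0,"ay": 0,"az": 0,"claw": 5},
    {"tx": 0,"ty": 0,"tz": 2.5,"ax": 0,"ay": 0,"az": 0,"claw": 5},
    {"tx": 0,"ty": 0,"tz": 1.5,"ax": 0,"ay": 0,"az": 0,"claw": 5},
    {"tx": 0,"ty": 0,"tz": 1.0,"ax": 0,"ay": 0,"az": 0,"claw": 5},
    {"tx": 0,"ty": 0,"tz": 0,"ax": 0,"ay": 0,"az": 0,"claw": 3.5},
    {"tx": 0,"ty": 0,"tz": 0,"ax": 0,"ay": 0,"az": 0,"claw": 2},
    {"tx": 0,"ty": 0,"tz": 0,"ax": 0,"ay": 0,"az": 0,"claw": 1},
    {"tx": 0,"ty": 0,"tz": 0,"ax": 0,"ay": 0,"az": 0,"claw": 1},
    {"tx": 0,"ty": 0,"tz": 0,"ax": 0,"ay": 0,"az": 0,"claw": 1}
  ]
}}

```text
time_s: 2.28
tcp_pos: [0.454, -0.3237, 0.0439]
ee_rot: [[-0.913, -0.409, 0.002], [-0.409, 0.913, -0.001], [-0.002, -0.002, -1.0]]
wrist_force: [-1.3, 1.5, 1.0]
gripper_width: 0.281
gripper_force: 0.5
```

Request:
{"op": "drive_tool", "data": {
  "rows": [
    {"tx": 0,"ty": 0,"tz": 0,"ax": 0,"ay": 0,"az": 0,"claw": 1},
    {"tx": 0,"ty": 0,"tz": 0,"ax": 0,"ay": 0,"az": 0,"claw": 1},
    {"tx": 0,"ty": 0,"tz": 0,"ax": 0,"ay": 0,"az": 0,"claw": 1}
  ]
}}

```text
time_s: 2.53
tcp_pos: [0.454, -0.3237, 0.0438]
ee_rot: [[-0.913, -0.409, 0.002], [-0.409, 0.913, -0.001], [-0.001, -0.002, -1.0]]
wrist_force: [-0.1, 1.7, 6.0]
gripper_width: 0.273
gripper_force: 29.9
```

Request:
{"op": "drive_tool", "data": {
  "rows": [
    {"tx": 0,"ty": 0,"tz": -1,"ax": 0,"ay": 0,"az": 0,"claw": 1},
    {"tx": 0,"ty": 0,"tz": -2,"ax": 0,"ay": 0,"az": 0,"claw": 1},
    {"tx": 0,"ty": 0,"tz": -2.5,"ax": 0,"ay": 0,"az": 0.08,"claw": 1},
    {"tx": 0,"ty": 0,"tz": -2.5,"ax": 0,"ay": 0,"az": 0.09,"claw": 1},
    {"tx": 0,"ty": 0,"tz": -1.5,"ax": 0,"ay": 0,"az": 0.09,"claw": 1},
    {"tx": 0,"ty": 0,"tz": -0.5,"ax": 0,"ay": 0,"az": 0.09,"claw": 1},
    {"tx": 0,"ty": 0,"tz": 0,"ax": 0,"ay": 0,"az": 0.09,"claw": 1},
    {"tx": 0,"ty": 0,"tz": 0,"ax": 0,"ay": 0,"az": 0.073,"claw": 1},
    {"tx": 0,"ty": 0,"tz": 0,"ax": 0,"ay": 0,"az": 0,"claw": 1}
  ]
}}

```text
time_s: 3.28
tcp_pos: [0.4527, -0.3231, 0.1426]
ee_rot: [[-0.996, 0.094, -0.001], [0.094, 0.996, 0.001], [0.001, 0.001, -1.0]]
wrist_force: [0.3, 0.3, -1.9]
gripper_width: 0.272
gripper_force: 29.9
```

Request:
{"op": "drive_tool", "data": {
  "rows": [
    {"tx": -0.4,"ty": 1.5,"tz": 0,"ax": 0,"ay": 0,"az": 0,"claw": 1},
    {"tx": -0.8,"ty": 3,"tz": 0,"ax": 0,"ay": 0,"az": 0,"claw": 1},
    {"tx": -1,"ty": 4,"tz": 0,"ax": 0,"ay": 0,"az": 0,"claw": 1},
    {"tx": -1,"ty": 4,"tz": 0,"ax": 0,"ay": 0,"az": 0,"claw": 1},
    {"tx": -1,"ty": 4,"tz": 0,"ax": 0,"ay": 0,"az": 0,"claw": 1},
    {"tx": -1,"ty": 4,"tz": 0,"ax": 0,"ay": 0,"az": 0,"claw": 1},
    {"tx": -1,"ty": 4,"tz": 0,"ax": 0,"ay": 0,"az": 0,"claw": 1},
    {"tx": -1,"ty": 4,"tz": 0,"ax": 0,"ay": 0,"az": 0,"claw": 1},
    {"tx": -0.8,"ty": 3,"tz": 0,"ax": 0,"ay": 0,"az": 0,"claw": 1},
    {"tx": -0.4,"ty": 1.5,"tz": 0,"ax": 0,"ay": 0,"az": 0,"claw": 1}
  ]
}}

```text
time_s: 4.12
tcp_pos: [0.5683, 0.0009, 0.1424]
ee_rot: [[-0.996, 0.087, 0.0], [0.087, 0.996, 0.0], [-0.0, 0.0, -1.0]]
wrist_force: [0.6, -0.5, -1.7]
gripper_width: 0.273
gripper_force: 29.9
```

Request:
{"op": "drive_tool", "data": {
  "rows": [
    {"tx": 0,"ty": 0,"tz": 0,"ax": 0,"ay": 0,"az": 0,"claw": 1},
    {"tx": 0,"ty": 0,"tz": 0,"ax": 0,"ay": 0,"az": 0,"claw": 1}
  ]
}}

```text
time_s: 4.28
tcp_pos: [0.5668, -0.0021, 0.142]
ee_rot: [[-0.996, 0.09, -0.002], [0.09, 0.996, -0.0], [0.002, -0.0, -1.0]]
wrist_force: [-0.6, 0.6, -1.2]
gripper_width: 0.276
gripper_force: 29.9
```

```bash
python3 - <<'E'
from h import *
s=sense();R=np.array(s['ee_rot']);print(s['time_s'],s['tcp_pos'],R,s['wrist_force'])
print('yaw ty',np.degrees(np.arctan2(R[1,1],R[0,1])),'lab',w2l(s['tcp_pos'])*1000)
t=np.r_[l2w([[0,-.025]])[0],.0438+.016];print(R.T@(t-s['tcp_pos'])*100)
p,d=capture('wrist');cv2.imwrite('pics/w2.png',p[:,:,::-1])
P=cloud('wrist',d,s);m=(p.min(-1)>110)&(abs(P[...,2]-.024)<.006)
L=w2l(P.reshape(-1,3)).reshape(P.shape[:2]+(2,))*1000
m&=(abs(L[...,0])<80)&(L[...,1]<-20)&(L[...,1]>-165)
for b in blobs(m,40):
    q=L[b];print(q.mean(0),q.min(0),q.max(0),len(q))
E
```

```text
4.2833 [ 0.5668 -0.0021  0.142 ] [[-0.996   0.0897 -0.0018]
 [ 0.0897  0.996  -0.0003]
 [ 0.0017 -0.0005 -1.    ]] [-0.5978  0.5805 -1.2446]
yaw ty 84.85494777749489 lab [[ -2.0372 -30.3755]]
[-0.2192  0.5408  8.2224]
[-35.9206 -67.9598] [-49.9793 -81.8502] [-21.1913 -54.3676] 590
[ -3.2467 -85.2781] [-16.4673 -99.4138] [ 11.8818 -71.5045] 565
[ 34.1467 -85.6508] [ 23.6234 -99.1827] [ 46.7298 -72.7373] 482
```

View pics/w2.png

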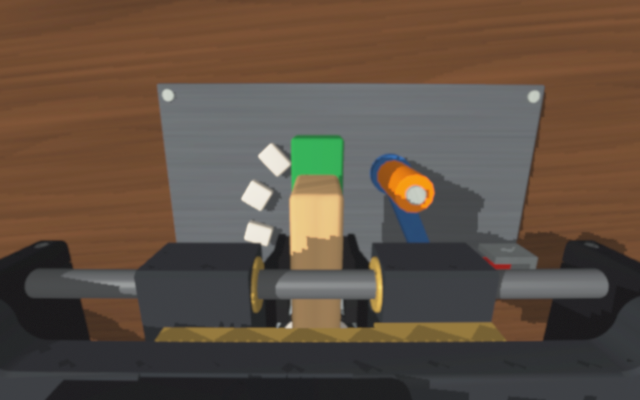

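Chips sit at (273,160), (257,195) and (258,233), left of the scraper foot at (317,160). The roller is at (410,190) on the right, so there is room to go down.

Request:
{"op": "drive_tool", "data": {
  "rows": [
    {"tx": -0.1,"ty": 0.5,"tz": 1,"ax": 0,"ay": 0,"az": 0,"claw": 1},
    {"tx": 0,"ty": 0,"tz": 2.5,"ax": 0,"ay": 0,"az": 0,"claw": 1},
    {"tx": 0,"ty": 0,"tz": 2.3,"ax": 0,"ay": 0,"az": 0,"claw": 1},
    {"tx": 0,"ty": 0,"tz": 1.5,"ax": 0,"ay": 0,"az": 0,"claw": 1},
    {"tx": 0,"ty": 0,"tz": 0.7,"ax": 0,"ay": 0,"az": 0,"claw": 1},
    {"tx": 0,"ty": 0,"tz": 0,"ax": 0,"ay": 0,"az": 0,"claw": 1},
    {"tx": 0,"ty": 0,"tz": 0,"ax": 0,"ay": 0,"az": 0,"claw": 1}
  ]
}}

```text
time_s: 4.92
tcp_pos: [0.5689, 0.0016, 0.0626]
ee_rot: [[-0.996, 0.093, -0.0], [0.093, 0.996, -0.0], [-0.0, -0.0, -1.0]]
wrist_force: [0.2, -0.8, -1.2]
gripper_width: 0.276
gripper_force: 29.9
```

Request:
{"op": "drive_tool", "data": {
  "rows": [
    {"tx": 0,"ty": 0,"tz": 0.25,"ax": 0,"ay": 0,"az": 0,"claw": 1},
    {"tx": 0,"ty": -0.3,"tz": 0,"ax": 0,"ay": 0,"az": 0,"claw": 1},
    {"tx": 0,"ty": -0.5,"tz": 0,"ax": 0,"ay": 0,"az": 0,"claw": 1},
    {"tx": 0,"ty": -0.7,"tz": 0,"ax": 0,"ay": 0,"az": 0,"claw": 1},
    {"tx": 0,"ty": -0.8,"tz": 0,"ax": 0,"ay": 0,"az": 0,"claw": 1},
    {"tx": 0,"ty": -0.8,"tz": 0,"ax": 0,"ay": 0,"az": 0,"claw": 1},
    {"tx": 0,"ty": -0.8,"tz": 0,"ax": 0,"ay": 0,"az": 0,"claw": 1},
    {"tx": 0,"ty": -0.8,"tz": 0,"ax": 0,"ay": 0,"az": 0,"claw": 1},
    {"tx": 0,"ty": -0.8,"tz": 0,"ax": 0,"ay": 0,"az": 0,"claw": 1},
    {"tx": 0,"ty": -0.8,"tz": 0,"ax": 0,"ay": 0,"az": 0,"claw": 1}
  ]
}}

```text
time_s: 5.75
tcp_pos: [0.5629, -0.0614, 0.06]
ee_rot: [[-0.996, 0.092, 0.0], [0.092, 0.996, 0.0], [-0.0, 0.0, -1.0]]
wrist_force: [0.2, -0.5, -2.0]
gripper_width: 0.278
gripper_force: 29.9
```

Request:
{"op": "drive_tool", "data": {
  "rows": [
    {"tx": 0,"ty": -0.8,"tz": 0,"ax": 0,"ay": 0,"az": 0,"claw": 1},
    {"tx": 0,"ty": -0.8,"tz": 0,"ax": 0,"ay": 0,"az": 0,"claw": 1},
    {"tx": 0,"ty": -0.8,"tz": 0,"ax": 0,"ay": 0,"az": 0,"claw": 1},
    {"tx": 0,"ty": -0.8,"tz": 0,"ax": 0,"ay": 0,"az": 0,"claw": 1}
  ]
}}

```text
time_s: 6.08
tcp_pos: [0.5599, -0.0931, 0.06]
ee_rot: [[-0.996, 0.092, -0.0], [0.092, 0.996, 0.0], [0.0, 0.0, -1.0]]
wrist_force: [-0.4, -0.7, -1.8]
gripper_width: 0.276
gripper_force: 29.9
```

```bash
cat > chips.py <<'E'
from h import *
s=sense();print(s['time_s'],s['tcp_pos'],'lab',w2l(s['tcp_pos'])*1000,s['wrist_force'])
for n in('wrist','top','scene'):
    p,d=capture(n);cv2.imwrite(f'pics/{n}_{s["time_s"]:.1f}.png',p[:,:,::-1])
    P=cloud(n,d,s);L=w2l(P.reshape(-1,3)).reshape(P.shape[:2]+(2,))*1000
    q_=np.int32(p);m=(q_.min(-1)>75)&(q_.max(-1)-q_.min(-1)<45)&(P[...,2]<.032)&(P[...,2]>.004)&(d>0)
    m&=(abs(L[...,0])<140)&(L[...,1]<-30)&(L[...,1]>-300)&~((P[...,2]<.018)&(L[...,1]>-168))
    for b in blobs(m,12): q=L[b];print(n,q.mean(0),q.min(0),q.max(0),np.median(P[b][:,2]),len(q))
E
python3 chips.py
```

```text
6.0833 [ 0.5599 -0.0931  0.06  ] lab [[  -0.5108 -121.5874]] [-0.4093 -0.6906 -1.8296]
wrist [ -48.8289 -169.1812] [-100.3583 -171.0131] [  13.9346 -168.0074] 0.012911582670693603 570
wrist [ -43.8913 -145.9212] [ -56.4503 -154.2248] [ -30.2758 -137.9042] 0.023037145190949654 1035
wrist [   1.3023 -150.2155] [  -6.8419 -158.4876] [  15.0878 -139.9812] 0.023007439364826715 648
top [130.2889 -51.6445] [122.9759 -67.4358] [139.6821 -30.9647] 0.025450484519996097 23
top [ -43.3063 -146.7492] [ -56.1393 -157.2921] [ -30.2901 -138.7782] 0.023589995081614856 70
scene [  41.2197 -153.1646] [  19.1068 -162.3871] [  52.3435 -142.2503] 0.02465252686848629 28
```

Request:
{"op": "drive_tool", "data": {
  "rows": [
    {"tx": 0,"ty": -0.6,"tz": 0,"ax": 0,"ay": 0,"az": 0,"claw": 1},
    {"tx": 0,"ty": -0.8,"tz": 0,"ax": 0,"ay": 0,"az": 0,"claw": 1},
    {"tx": 0,"ty": -0.8,"tz": 0,"ax": 0,"ay": 0,"az": 0,"claw": 1},
    {"tx": 0,"ty": -0.8,"tz": 0,"ax": 0,"ay": 0,"az": 0,"claw": 1},
    {"tx": 0,"ty": -0.8,"tz": 0,"ax": 0,"ay": 0,"az": 0,"claw": 1},
    {"tx": 0,"ty": -0.8,"tz": 0,"ax": 0,"ay": 0,"az": 0,"claw": 1},
    {"tx": 0,"ty": -0.8,"tz": 0,"ax": 0,"ay": 0,"az": 0,"claw": 1},
    {"tx": 0,"ty": -0.8,"tz": 0,"ax": 0,"ay": 0,"az": 0,"claw": 1},
    {"tx": 0,"ty": -0.8,"tz": 0,"ax": 0,"ay": 0,"az": 0,"claw": 1},
    {"tx": 0,"ty": -0.8,"tz": 0,"ax": 0,"ay": 0,"az": 0,"claw": 1}
  ]
}}

```text
time_s: 7.07
tcp_pos: [0.5527, -0.1708, 0.06]
ee_rot: [[-0.996, 0.092, 0.0], [0.092, 0.996, -0.0], [-0.0, -0.0, -1.0]]
wrist_force: [0.1, 0.4, -2.2]
gripper_width: 0.272
gripper_force: 29.9
```

Request:
{"op": "drive_tool", "data": {
  "rows": [
    {"tx": 0,"ty": -0.8,"tz": 0,"ax": 0,"ay": 0,"az": 0,"claw": 1},
    {"tx": 0,"ty": -0.6,"tz": 0,"ax": 0,"ay": 0,"az": 0,"claw": 1},
    {"tx": 0,"ty": 0,"tz": 0,"ax": 0,"ay": 0,"az": 0,"claw": 1},
    {"tx": 0,"ty": 0,"tz": 0,"ax": 0,"ay": 0,"az": 0,"claw": 1},
    {"tx": 0,"ty": 0,"tz": -1,"ax": 0,"ay": 0,"az": 0,"claw": 1},
    {"tx": 0,"ty": 0,"tz": -2.5,"ax": 0,"ay": 0,"az": 0,"claw": 1},
    {"tx": 0,"ty": 0,"tz": -3,"ax": 0,"ay": 0,"az": 0,"claw": 1},
    {"tx": 0,"ty": 0,"tz": -1.5,"ax": 0,"ay": 0,"az": 0,"claw": 1}
  ]
}}

```text
time_s: 7.73
tcp_pos: [0.5534, -0.1839, 0.1443]
ee_rot: [[-0.996, 0.09, 0.005], [0.09, 0.996, -0.002], [-0.005, -0.001, -1.0]]
wrist_force: [1.7, -0.2, -1.4]
gripper_width: 0.27
gripper_force: 29.9
```

```bash
python3 chips.py; ls pics
```

```text
7.7333 [ 0.5534 -0.1839  0.1443] lab [[   1.3295 -212.6223]] [ 1.7057 -0.1618 -1.4261]
wrist [ -26.8522 -169.6346] [ -99.963  -170.8284] [  60.4798 -168.0096] 0.01226853627295954 687
wrist [ -54.8296 -201.7535] [ -57.0492 -209.9574] [ -52.581  -193.3606] 0.008802271480385288 108
wrist [   2.1752 -241.2873] [  -7.2004 -244.8772] [  13.5271 -237.4105] 0.008802169926988734 153
wrist [  36.5795 -244.935 ] [  29.0384 -250.644 ] [  47.4338 -240.1363] 0.008845703147502604 171
wrist [123.2973 -31.6175] [122.8974 -33.4581] [123.8259 -30.096 ] 0.02985462913169301 13
top [ -43.8322 -199.8562] [ -56.0442 -209.4561] [ -29.9166 -191.3526] 0.009680596912530759 78
scene [ -43.3407 -197.7265] [ -58.483  -207.2109] [ -30.8603 -188.6159] 0.011352086159751251 50
scene [   4.8709 -229.7408] [  -8.4686 -249.4023] [  14.0838 -219.1608] 0.010868293548475627 54
scene [  39.4771 -235.2806] [  27.8263 -254.892 ] [  49.3089 -223.5517] 0.011124309511895969 54
cropA.png
cropL.png
scene0.png
scene_6.1.png
scene_7.7.png
top0.png
top_6.1.png
top_7.7.png
w1.png
w2.png
wrist_6.1.png
wrist_7.7.png
```

All three chips lie on the table past the plate edge (top at z≈10 mm, y ≤ -189). Next I'll set the scraper down near its old spot.

Request:
{"op": "drive_tool", "data": {
  "rows": [
    {"tx": 1.0,"ty": -1.8,"tz": 0,"ax": 0,"ay": 0,"az": 0,"claw": 1},
    {"tx": 1.8,"ty": -3.2,"tz": 0,"ax": 0,"ay": 0,"az": 0,"claw": 1},
    {"tx": 1.8,"ty": -3.2,"tz": 0,"ax": 0,"ay": 0,"az": 0,"claw": 1},
    {"tx": 1.8,"ty": -3.2,"tz": 1,"ax": 0,"ay": 0,"az": 0,"claw": 1},
    {"tx": 1.2,"ty": -2.0,"tz": 2,"ax": 0,"ay": 0,"az": 0,"claw": 1},
    {"tx": 0.5,"ty": -1.0,"tz": 2,"ax": 0,"ay": 0,"az": 0,"claw": 1},
    {"tx": 0,"ty": 0,"tz": 2,"ax": 0,"ay": 0,"az": 0,"claw": 1},
    {"tx": 0,"ty": 0,"tz": 1.5,"ax": 0,"ay": 0,"az": 0,"claw": 1},
    {"tx": 0,"ty": 0,"tz": 0.5,"ax": 0,"ay": 0,"az": 0,"claw": 1},
    {"tx": 0,"ty": 0,"tz": 0,"ax": 0,"ay": 0,"az": 0,"claw": 1}
  ]
}}

```text
time_s: 8.72
tcp_pos: [0.4558, -0.319, 0.0475]
ee_rot: [[-0.996, 0.092, -0.006], [0.092, 0.996, 0.002], [0.006, 0.002, -1.0]]
wrist_force: [0.2, 0.1, -1.6]
gripper_width: 0.269
gripper_force: 29.9
```

Request:
{"op": "drive_tool", "data": {
  "rows": [
    {"tx": 0,"ty": 0,"tz": 0,"ax": 0,"ay": 0,"az": 0,"claw": 1},
    {"tx": 0,"ty": 0,"tz": 0,"ax": 0,"ay": 0,"az": 0,"claw": 1}
  ]
}}

```text
time_s: 8.88
tcp_pos: [0.4584, -0.3198, 0.0508]
ee_rot: [[-0.996, 0.091, 0.001], [0.091, 0.996, -0.001], [-0.001, -0.001, -1.0]]
wrist_force: [1.0, 0.0, -1.5]
gripper_width: 0.273
gripper_force: 29.9
```

Request:
{"op": "drive_tool", "data": {
  "rows": [
    {"tx": 0,"ty": 0,"tz": 0.3,"ax": 0,"ay": 0,"az": 0,"claw": 1},
    {"tx": 0,"ty": 0,"tz": 0.2,"ax": 0,"ay": 0,"az": 0,"claw": 1},
    {"tx": 0,"ty": 0,"tz": 0.15,"ax": 0,"ay": 0,"az": 0,"claw": 1},
    {"tx": 0,"ty": 0,"tz": 0,"ax": 0,"ay": 0,"az": 0,"claw": 1},
    {"tx": 0,"ty": 0,"tz": 0,"ax": 0,"ay": 0,"az": 0,"claw": 1},
    {"tx": 0,"ty": 0,"tz": 0,"ax": 0,"ay": 0,"az": 0,"claw": 1}
  ]
}}

```text
time_s: 9.38
tcp_pos: [0.4578, -0.3198, 0.0438]
ee_rot: [[-0.996, 0.092, 0.001], [0.092, 0.996, -0.0], [-0.001, -0.0, -1.0]]
wrist_force: [-0.1, -0.1, 0.1]
gripper_width: 0.272
gripper_force: 29.9
```

Contact: the wrist z-force has gone from -1.6 to 0, at the same height as at the grasp. Releasing and rising.

Request:
{"op": "drive_tool", "data": {
  "rows": [
    {"tx": 0,"ty": 0,"tz": 0,"ax": 0,"ay": 0,"az": 0,"claw": 3},
    {"tx": 0,"ty": 0,"tz": 0,"ax": 0,"ay": 0,"az": 0,"claw": 4.5},
    {"tx": 0,"ty": 0,"tz": 0,"ax": 0,"ay": 0,"az": 0,"claw": 5},
    {"tx": 0,"ty": 0,"tz": 0,"ax": 0,"ay": 0,"az": 0,"claw": 5},
    {"tx": 0,"ty": 0,"tz": -1,"ax": 0,"ay": 0,"az": 0,"claw": 5},
    {"tx": 0,"ty": 0,"tz": -2.5,"ax": 0,"ay": 0,"az": 0,"claw": 5},
    {"tx": 0,"ty": 0,"tz": -3.5,"ax": 0,"ay": 0,"az": 0,"claw": 5},
    {"tx": 0,"ty": 0,"tz": -3.5,"ax": 0,"ay": 0,"az": 0,"claw": 5},
    {"tx": 0,"ty": 0,"tz": -2,"ax": 0,"ay": 0,"az": 0,"claw": 5},
    {"tx": 0,"ty": 0,"tz": 0,"ax": 0,"ay": 0,"az": 0,"claw": 5}
  ]
}}

```text
time_s: 10.22
tcp_pos: [0.4606, -0.3214, 0.1753]
ee_rot: [[-0.996, 0.091, 0.011], [0.091, 0.996, -0.006], [-0.011, -0.005, -1.0]]
wrist_force: [1.5, 0.1, 0.4]
gripper_width: 0.571
gripper_force: 0.0
```

```bash
python3 - <<'E'
from h import *
s=sense();R=np.array(s['ee_rot']);print(s['time_s'],s['tcp_pos'],s['joints'],s['gripper_width'])
p,d=capture('wrist');P=cloud('wrist',d,s)
m=(np.abs(P[...,2]-.074)<.006)&(np.linalg.norm(P[...,:2]-[.4578,-.32],axis=-1)<.08)
print(cv2.minAreaRect(np.float32(P[m][:,:2]*1000)),np.median(P[m][:,2]),np.percentile(P[m][:,2],[5,95]))
t=np.r_[l2w([[-.029,-.012]])[0],.16];print('to pre-push, cm',R.T@(t-s['tcp_pos'])*100,t)
E
```

```text
10.2167 [ 0.4606 -0.3214  0.1753] [-18.3187  17.8059 -13.1633   0.1265 -58.3372 -76.9673] 0.5712654787447999
((456.403564453125, -319.1037292480469), (23.499732971191406, 78.98352813720703), 84.27284240722656) 0.07389260388243357 [0.0723 0.075 ]
to pre-push, cm [-4.9601 34.6113  1.4237] [0.5417 0.0186 0.16  ]
```

The scraper stands level at (0.456,-0.319) with its top at 74 mm. Now to the roller with the fingers shut, turned so both fingertips face it.

Request:
{"op": "drive_tool", "data": {
  "rows": [
    {"tx": -0.2,"ty": 1.5,"tz": 0,"ax": 0,"ay": 0,"az": 0,"claw": 5},
    {"tx": -0.5,"ty": 3.5,"tz": 0,"ax": 0,"ay": 0,"az": 0,"claw": 5},
    {"tx": -0.6,"ty": 4,"tz": 0,"ax": 0,"ay": 0,"az": 0,"claw": 3},
    {"tx": -0.6,"ty": 4,"tz": 0,"ax": 0,"ay": 0,"az": 0,"claw": 1},
    {"tx": -0.6,"ty": 4,"tz": 0,"ax": 0,"ay": 0,"az": 0,"claw": 0},
    {"tx": -0.6,"ty": 4,"tz": 0,"ax": 0,"ay": 0,"az": 0,"claw": 0},
    {"tx": -0.6,"ty": 4,"tz": 0,"ax": 0,"ay": 0,"az": 0,"claw": 0},
    {"tx": -0.6,"ty": 4,"tz": 0,"ax": 0,"ay": 0,"az": 0,"claw": 0},
    {"tx": -0.4,"ty": 3.5,"tz": 0,"ax": 0,"ay": 0,"az": 0,"claw": 0},
    {"tx": -0.2,"ty": 2,"tz": 0,"ax": 0,"ay": 0,"az": 0,"claw": 0}
  ]
}}

```text
time_s: 11.1
tcp_pos: [0.5382, 0.0224, 0.1677]
ee_rot: [[-0.996, 0.089, -0.001], [0.089, 0.996, -0.0], [0.001, -0.0, -1.0]]
wrist_force: [-0.0, -0.1, -0.1]
gripper_width: 0.061
gripper_force: 0.0
```

Request:
{"op": "drive_tool", "data": {
  "rows": [
    {"tx": 0,"ty": 0,"tz": 0,"ax": 0,"ay": 0,"az": -0.1,"claw": 0},
    {"tx": 0,"ty": 0,"tz": 0,"ax": 0,"ay": 0,"az": -0.11,"claw": 0},
    {"tx": 0,"ty": 0,"tz": 0,"ax": 0,"ay": 0,"az": -0.11,"claw": 0},
    {"tx": 0,"ty": 0,"tz": 0,"ax": 0,"ay": 0,"az": -0.11,"claw": 0},
    {"tx": 0,"ty": 0,"tz": 0,"ax": 0,"ay": 0,"az": -0.11,"claw": 0},
    {"tx": 0,"ty": 0,"tz": 0,"ax": 0,"ay": 0,"az": -0.11,"claw": 0},
    {"tx": 0,"ty": 0,"tz": 0,"ax": 0,"ay": 0,"az": -0.11,"claw": 0},
    {"tx": 0,"ty": 0,"tz": 0,"ax": 0,"ay": 0,"az": -0.11,"claw": 0},
    {"tx": 0,"ty": 0,"tz": 0,"ax": 0,"ay": 0,"az": -0.11,"claw": 0},
    {"tx": 0,"ty": 0,"tz": 0,"ax": 0,"ay": 0,"az": -0.11,"claw": 0}
  ]
}}

```text
time_s: 11.93
tcp_pos: [0.5373, 0.019, 0.1675]
ee_rot: [[-0.538, -0.843, -0.002], [-0.843, 0.538, -0.001], [0.002, 0.002, -1.0]]
wrist_force: [0.2, -1.1, -0.7]
gripper_width: 0.005
gripper_force: 0.0
```

Request:
{"op": "drive_tool", "data": {
  "rows": [
    {"tx": 0,"ty": 0,"tz": 0,"ax": 0,"ay": 0,"az": -0.11,"claw": 0},
    {"tx": 0,"ty": 0,"tz": 0,"ax": 0,"ay": 0,"az": -0.11,"claw": 0},
    {"tx": 0,"ty": 0,"tz": 0,"ax": 0,"ay": 0,"az": -0.11,"claw": 0},
    {"tx": 0,"ty": 0,"tz": 0,"ax": 0,"ay": 0,"az": -0.11,"claw": 0},
    {"tx": 0,"ty": 0,"tz": 0,"ax": 0,"ay": 0,"az": -0.04,"claw": 0},
    {"tx": 0,"ty": 0,"tz": 0,"ax": 0,"ay": 0,"az": 0,"claw": 0},
    {"tx": 0,"ty": 0,"tz": 0,"ax": 0,"ay": 0,"az": 0,"claw": 0}
  ]
}}

```text
time_s: 12.52
tcp_pos: [0.5376, 0.0191, 0.1678]
ee_rot: [[-0.094, -0.996, -0.002], [-0.996, 0.094, -0.0], [0.001, 0.002, -1.0]]
wrist_force: [-0.0, 0.4, 0.1]
gripper_width: 0.005
gripper_force: 0.0
```

```bash
cat > roll.py <<'E'
from h import *
s=sense();R=np.array(s['ee_rot']);print(s['time_s'],s['tcp_pos'],'lab',w2l(s['tcp_pos'])*1000,'tx yaw',np.degrees(np.arctan2(R[1,0],R[0,0])),s['joints'],s['wrist_force'],s['gripper_width'])
for n in('top','scene'):
    p,d=capture(n);cv2.imwrite(f'pics/{n}_{s["time_s"]:.1f}.png',p[:,:,::-1]);P=cloud(n,d)
    H,S,V=cv2.split(cv2.cvtColor(p,cv2.COLOR_RGB2HSV))
    L=w2l(P.reshape(-1,3)).reshape(P.shape[:2]+(2,))*1000
    m=(H<16)&(S>150)&(V>70)&(P[...,2]>.04)&(P[...,2]<.115)&(abs(L[...,0]+25)<45)&(L[...,1]>0)&(L[...,1]<155)
    if m.sum()>5:
        q=np.c_[L[m],P[m][:,2]*1000];print(n,len(q),q.mean(0),q.min(0),q.max(0))
E
python3 roll.py
```

```text
12.5167 [0.5376 0.0191 0.1678] lab [[-33.0538 -11.9609]] tx yaw -95.41116093561853 [ 19.3035  16.3997 -16.349   -0.0131 -57.3488 -24.7076] [-0.0185  0.4331  0.0675] 0.005182731796944335
scene 202 [-20.0084  38.189   79.859 ] [-44.8302  22.6456  43.9289] [-11.0435  48.7486 111.3707]
```

Request:
{"op": "drive_tool", "data": {
  "rows": [
    {"tx": 0,"ty": -0.2,"tz": 1.5,"ax": 0,"ay": 0,"az": 0,"claw": 0},
    {"tx": 0,"ty": 0,"tz": 3,"ax": 0,"ay": 0,"az": 0,"claw": 0},
    {"tx": 0,"ty": 0,"tz": 3,"ax": 0,"ay": 0,"az": 0,"claw": 0},
    {"tx": 0,"ty": 0,"tz": 2.2,"ax": 0,"ay": 0,"az": 0,"claw": 0},
    {"tx": 0,"ty": 0,"tz": 1.2,"ax": 0,"ay": 0,"az": 0,"claw": 0},
    {"tx": 0,"ty": 0,"tz": 0,"ax": 0,"ay": 0,"az": 0,"claw": 0},
    {"tx": 0,"ty": 0,"tz": 0,"ax": 0,"ay": 0,"az": 0,"claw": 0}
  ]
}}

```text
time_s: 13.2
tcp_pos: [0.5401, 0.0189, 0.0592]
ee_rot: [[-0.093, -0.996, -0.001], [-0.996, 0.093, -0.001], [0.001, 0.001, -1.0]]
wrist_force: [-0.1, 0.3, 1.1]
gripper_width: 0.007
gripper_force: 0.0
```

Request:
{"op": "drive_tool", "data": {
  "rows": [
    {"tx": -1,"ty": 0,"tz": 0,"ax": 0,"ay": 0,"az": 0,"claw": 0},
    {"tx": -1,"ty": 0,"tz": 0,"ax": 0,"ay": 0,"az": 0,"claw": 0},
    {"tx": -0.5,"ty": 0,"tz": 0,"ax": 0,"ay": 0,"az": 0,"claw": 0},
    {"tx": -0.5,"ty": 0,"tz": 0,"ax": 0,"ay": 0,"az": 0,"claw": 0},
    {"tx": -0.5,"ty": 0,"tz": 0,"ax": 0,"ay": 0,"az": 0,"claw": 0},
    {"tx": -0.5,"ty": 0,"tz": 0,"ax": 0,"ay": 0,"az": 0,"claw": 0},
    {"tx": 0,"ty": 0,"tz": 0,"ax": 0,"ay": 0,"az": 0,"claw": 0},
    {"tx": 0,"ty": 0,"tz": 0,"ax": 0,"ay": 0,"az": 0,"claw": 0}
  ]
}}

```text
time_s: 13.87
tcp_pos: [0.5421, 0.058, 0.0598]
ee_rot: [[-0.092, -0.996, -0.004], [-0.996, 0.092, -0.002], [0.003, 0.004, -1.0]]
wrist_force: [-3.3, -6.0, 5.0]
gripper_width: 0.005
gripper_force: 3.2
```

```bash
python3 roll.py
```

```text
13.8667 [0.5421 0.058  0.0598] lab [[-32.2341  27.1919]] tx yaw -95.30672571860462 [ 23.165   24.5356 -22.4248   0.0384 -43.2979 -28.5   ] [-3.2899 -5.9522  5.0495] 0.004778808822985775
scene 230 [-26.4171  54.0867  81.4063] [-44.1541  36.5717  44.14  ] [-18.3958  65.7316 113.1917]
```

Request:
{"op": "drive_tool", "data": {
  "rows": [
    {"tx": -0.5,"ty": 0,"tz": 0,"ax": 0,"ay": 0,"az": 0,"claw": 0},
    {"tx": -0.5,"ty": 0,"tz": 0,"ax": 0,"ay": 0,"az": 0,"claw": 0},
    {"tx": -0.5,"ty": 0,"tz": 0,"ax": 0,"ay": 0,"az": 0,"claw": 0},
    {"tx": -0.5,"ty": 0,"tz": 0,"ax": 0,"ay": 0,"az": 0,"claw": 0},
    {"tx": -0.5,"ty": 0,"tz": 0,"ax": 0,"ay": 0,"az": 0,"claw": 0},
    {"tx": -0.5,"ty": 0,"tz": 0,"ax": 0,"ay": 0,"az": 0,"claw": 0},
    {"tx": -0.5,"ty": 0,"tz": 0,"ax": 0,"ay": 0,"az": 0,"claw": 0},
    {"tx": -0.5,"ty": 0,"tz": 0,"ax": 0,"ay": 0,"az": 0,"claw": 0},
    {"tx": -0.5,"ty": 0,"tz": 0,"ax": 0,"ay": 0,"az": 0,"claw": 0},
    {"tx": -0.5,"ty": 0,"tz": 0,"ax": 0,"ay": 0,"az": 0,"claw": 0}
  ]
}}

```text
time_s: 14.8
tcp_pos: [0.5474, 0.1077, 0.0598]
ee_rot: [[-0.093, -0.996, -0.003], [-0.996, 0.093, -0.002], [0.003, 0.003, -1.0]]
wrist_force: [-2.0, -6.5, 3.8]
gripper_width: 0.001
gripper_force: 3.4
```

Request:
{"op": "drive_tool", "data": {
  "rows": [
    {"tx": -0.4,"ty": 0,"tz": 0,"ax": 0,"ay": 0,"az": 0,"claw": 0},
    {"tx": -0.4,"ty": 0,"tz": 0,"ax": 0,"ay": 0,"az": 0,"claw": 0},
    {"tx": -0.3,"ty": 0,"tz": 0,"ax": 0,"ay": 0,"az": 0,"claw": 0},
    {"tx": 0,"ty": 0,"tz": 0,"ax": 0,"ay": 0,"az": 0,"claw": 0},
    {"tx": 0,"ty": 0,"tz": 0,"ax": 0,"ay": 0,"az": 0,"claw": 0},
    {"tx": 0,"ty": 0,"tz": 0,"ax": 0,"ay": 0,"az": 0,"claw": 0}
  ]
}}

```text
time_s: 15.3
tcp_pos: [0.5477, 0.1181, 0.0597]
ee_rot: [[-0.093, -0.996, -0.004], [-0.996, 0.093, -0.003], [0.003, 0.004, -1.0]]
wrist_force: [-2.5, -6.0, 4.2]
gripper_width: 0.003
gripper_force: 3.5
```

```bash
python3 roll.py; ls pics; python3 -c "
import cv2,glob
a=cv2.imread(sorted(glob.glob('pics/scene_1[5-9]*.png'))[-1])[160:300,210:460]
cv2.imwrite('pics/fin.png',cv2.resize(a,None,fx=3.2,fy=3.2,interpolation=cv2.INTER_CUBIC))"
```

```text
15.3 [0.5477 0.1181 0.0597] lab [[-32.1643  87.5953]] tx yaw -95.33613877690675 [ 28.7591  25.7471 -20.2442   0.0461 -44.3038 -34.1287] [-2.4542 -5.9842  4.1503] 0.0032272888163221644
scene 237 [-25.9908 114.3093  81.3004] [-46.0563  97.6172  44.2685] [-17.8177 125.3566 110.81  ]
cropA.png
cropL.png
scene0.png
scene_12.5.png
scene_13.9.png
scene_15.3.png
scene_6.1.png
scene_7.7.png
top0.png
top_12.5.png
top_13.9.png
top_15.3.png
top_6.1.png
top_7.7.png
w1.png
w2.png
wrist_6.1.png
wrist_7.7.png
```

View pics/fin.png

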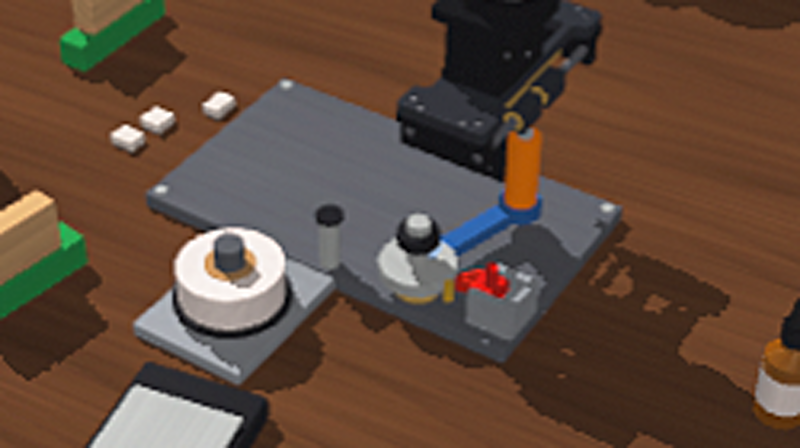

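The picture shows the plate clear, with the three chips on the table at (127,138), (157,120) and (219,104). The scraper stands at (113,30). The roller at (523,170) is pressed back past the red pawl by the fingers: roller y is about 110 mm, so the angle is about 0.70, with about 6 N of push. Handing in.

```bash
python3 -c "
from station import *
print(finish_job())"
```

```text
the job is handed in; nothing more can be done
None
```

I handed the job in at about 15 s: the chips are wiped onto the table, the scraper stands upright and released off the plate, and the gripper is holding the roller back at about 0.70 rad (estimated from the camera).

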